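# Close the vent valves on three prep tubs, palest first

### The arm

A 6-joint arm with a two-finger parallel gripper is mounted at the origin on the work surface. World frame = base frame: x ahead of the robot, y to its left, z up, the work surface at z = 0. Lengths are in m, angles in rad, forces in N, time in s.
With the tool pointing down it reaches from about 0.25 to 0.725 m from the base axis. Payload 9.7 kg.
Tool frame: the origin (TCP) lies at the very end of the fingers, on their centre line; the grasp point (between the pads) lies 19 mm behind it (bot.hold_point_z is the distance from the TCP to the grasp point, in m); z points along the fingers, y is the line along which they close (so a half turn about z gives the same grasp; the last joint's range is limited). The gripper opens to 85 mm and grips with 20 to 120 N. Pads are 22 mm wide; open, the fingers measure 114 mm over their backs; the gripper's body (76 mm by 85 mm) begins 54 mm behind the grasp point. The pads swing forward as they close: fully open they stand 13 mm farther back than shut.
Start: joints at [-1.258, 0.087, 0.176, 1.66, 0, 1.571], TCP at [0.169, -0.523, 0.231] pointing down, gripper open.
Joint ranges: [-3.13, 3.13], [-0.85, 1.81], [-1.15, 1.24], [-2.2, 2.28], [-1.44, 1.52], [-3.14, 3.14]. Speed limits (rad/s): [2.22, 2.22, 2.57, 3.14, 3.14, 3.14].

### API

Orientations are given as a unit quaternion [x, y, z, w].
In Python, from station import get_state, viewer, hand_in, bot gives the robot as it stands.
- The arm moves only by the tool carry_out, never from a script. Its argument "commands" is a list of rows, each an object with "fingers": the finger opening in mm, from 0 to 85.4; "slide": the shift along the tool's x, y, z each as a share of 40 cm, from -1 to 1, a list of three; "roll": the turn about the tool's z as a share of 180 degrees, from -1 to 1. A call has 1 to 20 rows; each row is the pose to reach, as a shift and turn from the pose commanded when the call began, along the tool's axes at that moment, turning the shorter way round; what a row does not reach only later rows make up. A row lasts 1/10 s, in which the tool goes at most 50 mm and 8.59 degrees, less where a joint would pass 70% of its speed; a pose out of reach is approached as far as the arm can. A call with a number of a shift or a turn outside -1 to 1 is refused whole. A call with a gripper value outside its range is refused whole. The fingers move at their own pace and stop on an object; "force" is the grip in N (left out, the last holds). Time passes only in rows, so rows that repeat a pose let the fingers close. It gives the time, the measured TCP pose, the force, the opening and the grip force at its end, in the units of the state.
- get_state(): the state, without advancing time (a new reading comes with each control period).
- viewer.grab_frame(name): name is "scene" or "top" or "wrist"; returns a dict with "frame" (400x640x3 uint8, red, green, blue), "K" (3x3 intrinsics, pixels), "R" (3x3) and "t" (3): a world point X has camera coordinates R X + t. Camera axes: x right, y down, z forward; pixel columns grow to the right and rows downward; lengths in m; the calibration is good to about 2 mm. The wrist camera is an equidistant fisheye: a pixel r from the principal point sees the ray r / f radians off the axis. A picture is of the moment at which its call begins. There is no depth.
- hand_in(): hands the job in; it is judged then, once.
The state is a dict: "t": time; "q": joint angles; "dq": joint speeds; "joint_torque": joint torques, N m; "position": TCP position; "eef_rot": TCP orientation; "contact_force": force on the tool from outside, world axes, zero at the start; "wrist_torque": the same for the moment, N m; "gripper_width": opening from 0.0 (shut) to 1.0 (fully open); "gripper_force": force on a finger pad.
Only numpy, scipy, OpenCV 4.12 (cv2) and the standard library are available. Lean on these libraries where they do the work, as an engineer would, in place of code of your own. Each camera call takes 0.05 s, during which the arm holds its last target. There are 200 camera calls.

### The job

Close the three prep tubs for the fridge by gently pressing each lid's coloured vent valve fully home with a fingertip: first the yellow one on the lemons, then the green one on the limes, and last the dark purple one on the beetroot, so that no beetroot stain is carried to the others. Only touch the valves: do not lift, drag or tip the tubs, and leave the jar, the bottle and the pepper mill where they stand. Finish with the hand clear.

Things in the scene. Friction and masses are not known exactly. Their poses are not given: they have to be found in the camera images.
- lemon_tub: loose clear food tub of small lemons, 120 x 120 x 90 mm, with a pale lid (126 x 126 mm, 10 mm thick) closed on it, so the lid's top is 100 mm above the table; about 0.9 kg. Origin: centre of its underside; z up. On the lid, 28 mm from its centre towards the tub's +x, sits the yellow vent valve.
- lemon_valve_top (a point): centre of the flat round top (34 mm across) of the yellow vent valve on the lid of the tub of lemons; with the valve fully up it is 18 mm above the lid (118 mm above the table), fully home 8 mm above the lid (108 mm). It moves with the valve. The cap is soft silicone: it gives by 1 mm per 3 N pressed (at most 4 mm) and springs back.
- lemon_valve (a joint): how far the yellow valve has been pushed down, m: 0 fully up, 0.010 fully home against its stop. It starts 0 to 0.002 down. It slides straight down with about 3 N of friction and stays wherever it is left (no spring). Keep the press well under 25 N.
- lime_tub: loose clear food tub of small limes, 120 x 120 x 90 mm, with a pale lid (126 x 126 mm, 10 mm thick) closed on it, so the lid's top is 100 mm above the table; about 0.9 kg. Origin: centre of its underside; z up. On the lid, 28 mm from its centre towards the tub's +x, sits the green vent valve.
- lime_valve_top (a point): centre of the flat round top (34 mm across) of the green vent valve on the lid of the tub of limes; with the valve fully up it is 18 mm above the lid (118 mm above the table), fully home 8 mm above the lid (108 mm). It moves with the valve. The cap is soft silicone: it gives by 1 mm per 3 N pressed (at most 4 mm) and springs back.
- lime_valve (a joint): how far the green valve has been pushed down, m: 0 fully up, 0.010 fully home against its stop. It starts 0 to 0.002 down. It slides straight down with about 3 N of friction and stays wherever it is left (no spring). Keep the press well under 25 N.
- beet_tub: loose clear food tub of small beetroots, 120 x 120 x 90 mm, with a pale lid (126 x 126 mm, 10 mm thick) closed on it, so the lid's top is 100 mm above the table; about 0.9 kg. Origin: centre of its underside; z up. On the lid, 28 mm from its centre towards the tub's +x, sits the dark beetroot-purple vent valve.
- beet_valve_top (a point): centre of the flat round top (34 mm across) of the dark beetroot-purple vent valve on the lid of the tub of beetroots; with the valve fully up it is 18 mm above the lid (118 mm above the table), fully home 8 mm above the lid (108 mm). It moves with the valve. The cap is soft silicone: it gives by 1 mm per 3 N pressed (at most 4 mm) and springs back.
- beet_valve (a joint): how far the dark beetroot-purple valve has been pushed down, m: 0 fully up, 0.010 fully home against its stop. It starts 0 to 0.002 down. It slides straight down with about 3 N of friction and stays wherever it is left (no spring). Keep the press well under 25 N.
- spice_jar: bystander: loose amber glass jar with a dark cap, 54 mm across, 85 mm high; origin: centre of its underside
- sauce_bottle: bystander: loose white bottle with a red cap, 56 mm across, 150 mm high; origin: centre of its underside
- pepper_mill: bystander: loose dark wooden pepper mill, 52 mm across, 146 mm high; origin: centre of its underside

How it is judged:
By the outcome, as a careful person would: the job done as asked, in the order asked, and still so for the second after the job is handed in, with the robot touching nothing.
It also fails if it takes over 54 s, if anything falls off the work surface, if the arm or the gripper's body presses on something with over 40 N, if the wrist force passes 120 N, or if a joint passes its speed limit or range.

## Working session

There is one attempt and no reset: what is moved stays moved. The work goes in short steps, Python scripts to look and compute and a tool call to move; the robot and the scene stay as the last step left them, time stands still between calls to the robot, and variables do not carry over. Pictures are saved under pics/ and viewed, at most 10 in all, crops included, and the job is handed in when it is done.

Besides the shell and the picture viewer there is one more tool, called after "Emit:" by a JSON object that holds its "op" and its "data", one argument or row to a line. carry_out: Moves the arm, as the interface text tells. Its arguments: {"type":"object","properties":{"commands":{"type":"array","items":{"type":"object","properties":{"fingers":{"type":"number"},"slide":{"type":"array","items":{"type":"number","minimum":-1,"maximum":1}},"roll":{"type":"number","minimum":-1,"maximum":1}}}},"force":{"type":"number"}},"required":["commands"]}

```bash
mkdir -p pics; python3 - <<'E'
from station import get_state, viewer
import cv2,pickle
d={}
for n in("top","scene"):
    f=viewer.grab_frame(n);d[n]=f
    cv2.imwrite(f"pics/{n}0.png",f["frame"][:,:,::-1])
    print(n,f["K"],f["R"],f["t"])
pickle.dump(d,open("f0.pkl","wb"))
s=get_state();print({k:s[k] for k in("t","position","eef_rot","contact_force","gripper_width")})
E
```

```text
top [[484.86975328   0.         318.6655181 ]
 [  0.         484.86975328 193.03820138]
 [  0.           0.           1.        ]] [[ 0.07515021 -0.99717128 -0.00136973]
 [-0.97482134 -0.07317651 -0.21063843]
 [ 0.20994236  0.01716476 -0.97756308]] [0.04846526 0.63662043 1.27244601]
scene [[425.652416     0.         321.05912284]
 [  0.         425.652416   194.6526155 ]
 [  0.           0.           1.        ]] [[-0.24181754  0.97020905  0.01478779]
 [ 0.79807543  0.20753665 -0.56568909]
 [-0.55190569 -0.12499177 -0.824486  ]] [ 0.04431006 -0.45403696  1.48860381]
{'t': 0.1, 'position': array([ 0.16918083, -0.52312853,  0.2306457 ]), 'eef_rot': array([ 9.87796928e-01,  1.55746186e-01, -9.83113315e-05, -5.86637240e-04]), 'contact_force': array([ 0.80112129,  0.07641627, -0.22213566]), 'gripper_width': 0.9997479140737283}
```

View pics/top0.png

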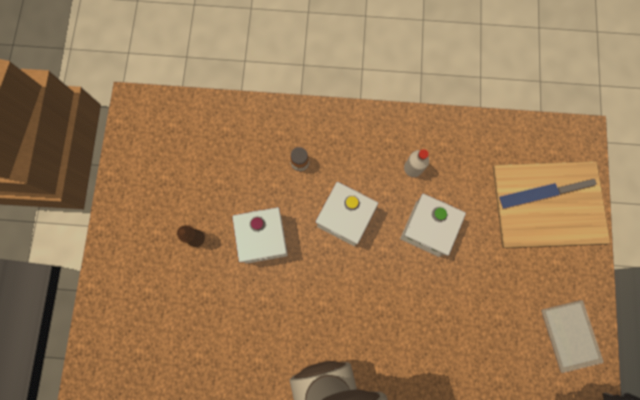

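View pics/scene0.png

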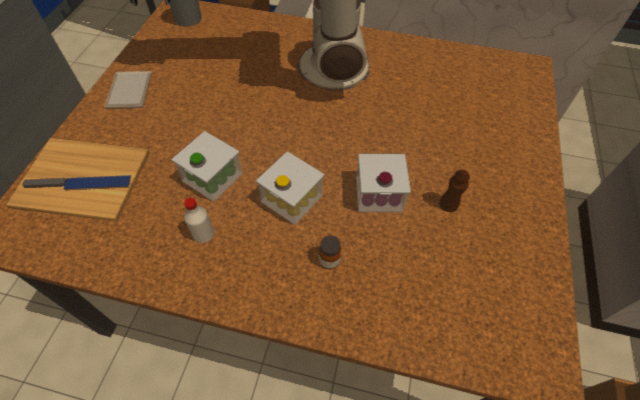

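The top view shows the valves: lemon at about (352,202), lime (440,214) and beet (257,224). In the scene view they are at (283,182), (197,158) and (385,178). The jar, bottle and mill stand clear of them. Next I'll triangulate the valves.

```bash
cat > h.py <<'E'
import numpy as np,cv2
from scipy.spatial.transform import Rotation as Rn
def cen(im,p,r=13):
    # centroid of saturated blob (non lid-coloured) around p
    x,y=p;c=im[y-r:y+r+1,x-r:x+r+1]
    hsv=cv2.cvtColor(c,cv2.COLOR_RGB2HSV);m=(hsv[...,1]>110).astype(np.uint8)
    n,l,s,ce=cv2.connectedComponentsWithStats(m)
    k=l[r,r];return ce[k]+[x-r,y-r],s[k]
def ray(f,uv):
    d=f["R"].T@np.linalg.solve(f["K"],[*uv,1]);return -f["R"].T@f["t"],d
def onz(f,uv,z):
    o,d=ray(f,uv);return o+d*(z-o[2])/d[2]
E
python3 - <<'E'
import pickle,numpy as np,cv2
from h import *
from station import get_state
d=pickle.load(open("f0.pkl","rb"));s=get_state()
R=Rn.from_quat(s["eef_rot"]).as_matrix();print(R.round(3))
for n,a,b in(("lemon",(352,202),(283,182)),("lime",(440,214),(197,158)),("beet",(257,224),(385,178))):
    P=[]
    for v,p in(("top",a),("scene",b)):
        uv,st=cen(d[v]["frame"],p);P.append(ray(d[v],uv))
        print(n,v,uv.round(1),st,onz(d[v],uv,.115).round(4))
    A=sum(np.eye(3)-np.outer(q,q)/(q@q) for o,q in P);B=sum((np.eye(3)-np.outer(q,q)/(q@q))@o for o,q in P)
    X=np.linalg.solve(A,B);print(" tri",X.round(4),"rel tool",(R.T@(X-s["position"])/.4).round(4))
T=[cv2.resize(d[v]["frame"][y-40:y+40,x-130:x+130],None,fx=3,fy=3,interpolation=2) for v,x,y in(("top",350,215),("scene",290,175))]
cv2.imwrite("pics/crop.png",np.vstack(T)[:,:,::-1])
E
```

```text
[[ 0.951  0.308 -0.   ]
 [ 0.308 -0.951  0.001]
 [-0.    -0.001 -1.   ]]
lemon top [351.8 202.1] [  7   7  13  13 133] [0.6032 0.0057 0.115 ]
lemon scene [282.3 180.8] [  6   6  14  13 140] [0.6061 0.0042 0.115 ]
 tri [0.604  0.0045 0.1123] rel tool [ 1.4403 -0.9203  0.2969]
lime top [440.3 213.4] [  8   7  12  12 107] [ 0.5903 -0.2292  0.115 ]
lime scene [196. 158.] [  6   8  13  11 114] [ 0.5925 -0.2315  0.115 ]
 tri [ 0.5911 -0.2309  0.1133] rel tool [ 1.2285 -0.3701  0.2939]
beet top [256.6 223. ] [  7   7  12  11 103] [0.5285 0.252  0.115 ]
beet scene [384.9 177.3] [  7   7  13  12 113] [0.5307 0.2502 0.115 ]
 tri [0.5289 0.2512 0.113 ] rel tool [ 1.4514 -1.565   0.2959]
```

View pics/crop.png

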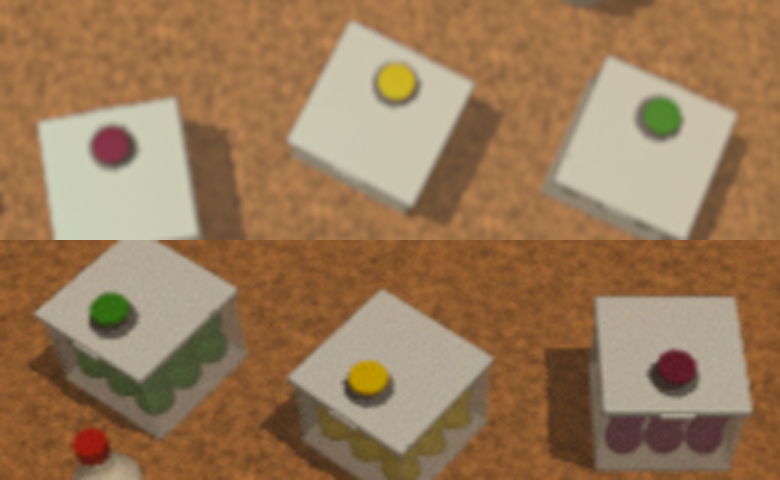

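The crop shows all three valve caps as clean discs: beet (112,146), lemon (396,82) and lime (660,117) in the upper strip. The two views agree to within about 3 mm. I'll go to the lemon valve first, at height and with the fingers shut.

Emit:
{"op": "carry_out", "data": {
  "commands": [
    {"fingers":0,"slide":[0.72,-0.46,0],"roll":0},
    {"fingers":0,"slide":[0.72,-0.46,0],"roll":0},
    {"fingers":0,"slide":[0.72,-0.46,0],"roll":0},
    {"fingers":0,"slide":[0.72,-0.46,0],"roll":0},
    {"fingers":0,"slide":[0.72,-0.46,0],"roll":0},
    {"fingers":0,"slide":[0.72,-0.46,0],"roll":0},
    {"fingers":0,"slide":[0.72,-0.46,0],"roll":0},
    {"fingers":0,"slide":[0.72,-0.46,0],"roll":0},
    {"fingers":0,"slide":[0.72,-0.46,0],"roll":0}
  ],
  "force": 20
}}

```text
t: 1.0
position: [0.387, -0.2588, 0.231]
eef_rot: [0.988, 0.157, -0.0, -0.0]
contact_force: [-0.4, 0.4, 0.7]
gripper_width: -0.001
gripper_force: 0.0
```

Emit:
{"op": "carry_out", "data": {
  "commands": [
    {"fingers":0,"slide":[0.72,-0.46,0],"roll":0},
    {"fingers":0,"slide":[0.72,-0.46,0],"roll":0},
    {"fingers":0,"slide":[0.72,-0.46,0],"roll":0},
    {"fingers":0,"slide":[0.72,-0.46,0],"roll":0},
    {"fingers":0,"slide":[0.72,-0.46,0],"roll":0},
    {"fingers":0,"slide":[0.72,-0.46,0],"roll":0},
    {"fingers":0,"slide":[0.72,-0.46,0],"roll":0},
    {"fingers":0,"slide":[0.72,-0.46,0],"roll":0},
    {"fingers":0,"slide":[0.72,-0.46,0],"roll":0},
    {"fingers":0,"slide":[0.72,-0.46,0],"roll":0},
    {"fingers":0,"slide":[0.72,-0.46,0],"roll":0}
  ]
}}

```text
t: 2.1
position: [0.6036, 0.0025, 0.2318]
eef_rot: [0.988, 0.155, 0.0, 0.0]
contact_force: [-0.8, -0.6, -0.5]
gripper_width: -0.002
gripper_force: 0.0
```

Emit:
{"op": "carry_out", "data": {
  "commands": [
    {"slide":[0.005,-0.005,0.12]},
    {"slide":[0.005,-0.005,0.2]},
    {"slide":[0.005,-0.005,0.25]},
    {"slide":[0.005,-0.005,0.25]},
    {"slide":[0.005,-0.005,0.25]},
    {"slide":[0.005,-0.005,0.25]}
  ]
}}

```text
invalid input at $.commands[0]: expected keys fingers, slide, roll
```

```bash
python3 - <<'E'
from station import get_state, viewer
import cv2,numpy as np
a=viewer.grab_frame("scene")["frame"][110:250,190:390];b=viewer.grab_frame("wrist")["frame"]
a=cv2.resize(a,None,fx=3,fy=3,interpolation=2)
b=cv2.resize(b,(600,375))[:, :]
cv2.imwrite("pics/l1.png",a[:,:,::-1]);cv2.imwrite("pics/w1.png",b[:,:,::-1])
s=get_state();print(s["position"],s["contact_force"])
E
```

```text
[0.60367399 0.00288218 0.23183763] [ 0.36903559  0.32464916 -0.44173833]
```

View pics/l1.png

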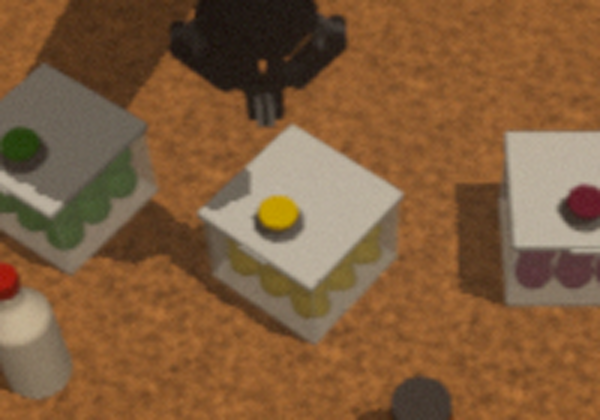

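View pics/w1.png

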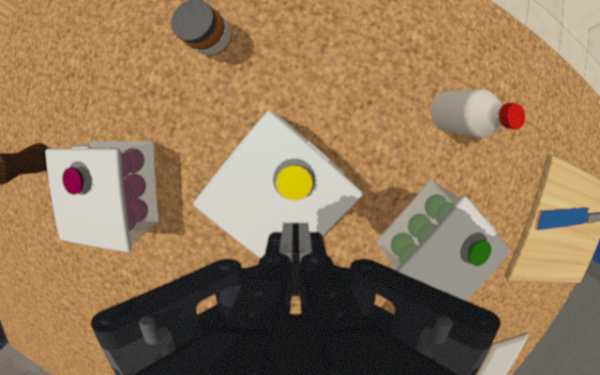

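The move was refused because every row needs all three keys. The pictures show the shut fingertips at (265,120) in the scene crop, above the still untouched lemon tub, and at (295,230) in the wrist view. In the wrist view they line up sideways with the yellow cap at (294,182). I'll resend the descent.

Emit:
{"op": "carry_out", "data": {
  "commands": [
    {"fingers":0,"roll":0,"slide":[0.005,-0.005,0.12]},
    {"fingers":0,"roll":0,"slide":[0.005,-0.005,0.2]},
    {"fingers":0,"roll":0,"slide":[0.005,-0.005,0.25]},
    {"fingers":0,"roll":0,"slide":[0.005,-0.005,0.25]},
    {"fingers":0,"roll":0,"slide":[0.005,-0.005,0.25]},
    {"fingers":0,"roll":0,"slide":[0.005,-0.005,0.25]}
  ]
}}

```text
t: 2.8
position: [0.606, 0.0064, 0.1334]
eef_rot: [0.988, 0.156, 0.001, 0.0]
contact_force: [-1.1, -0.4, 0.2]
gripper_width: -0.001
gripper_force: 0.0
```

```bash
python3 - <<'E'
from station import get_state, viewer
import cv2,numpy as np
a=viewer.grab_frame("scene")["frame"][140:220,230:340];b=viewer.grab_frame("wrist")["frame"][120:280,200:430]
a=cv2.resize(a,(412,300),interpolation=2);b=cv2.resize(b,(412,286),interpolation=2)
cv2.imwrite("pics/l2.png",np.vstack([a,b])[:,:,::-1])
s=get_state();print(s["position"],s["contact_force"])
E
```

```text
[0.6060712  0.00649414 0.13304909] [-0.43375195 -0.09776113  0.21325726]
```

View pics/l2.png

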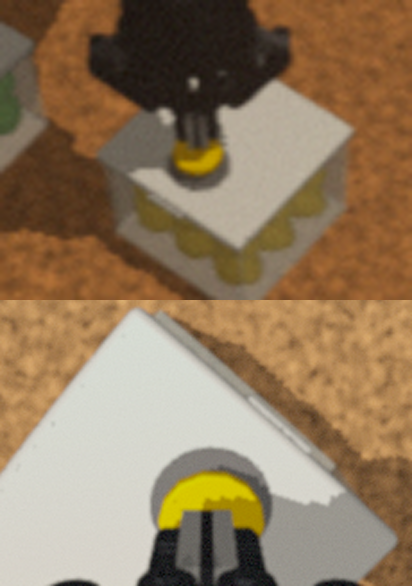

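The fingertip sits centred over the yellow cap in both views (198,148 in the upper one). Now I'll press slowly.

Emit:
{"op": "carry_out", "data": {
  "commands": [
    {"fingers":0,"roll":0,"slide":[0,0,0.02]},
    {"fingers":0,"roll":0,"slide":[0,0,0.035]},
    {"fingers":0,"roll":0,"slide":[0,0,0.042]},
    {"fingers":0,"roll":0,"slide":[0,0,0.049]},
    {"fingers":0,"roll":0,"slide":[0,0,0.056]},
    {"fingers":0,"roll":0,"slide":[0,0,0.06]},
    {"fingers":0,"roll":0,"slide":[0,0,0.06]}
  ]
}}

```text
t: 3.6
position: [0.6054, 0.0066, 0.1072]
eef_rot: [0.988, 0.156, 0.0, -0.0]
contact_force: [-0.8, -0.2, 3.3]
gripper_width: -0.001
gripper_force: 1.3
```

Emit:
{"op": "carry_out", "data": {
  "commands": [
    {"fingers":0,"roll":0,"slide":[0,0,0.003]},
    {"fingers":0,"roll":0,"slide":[0,0,0.006]},
    {"fingers":0,"roll":0,"slide":[0,0,0.006]}
  ]
}}

```text
t: 3.9
position: [0.6054, 0.0066, 0.1055]
eef_rot: [0.988, 0.156, 0.0, 0.0]
contact_force: [-1.6, 0.1, 7.4]
gripper_width: -0.001
gripper_force: 3.8
```

Emit:
{"op": "carry_out", "data": {
  "commands": [
    {"fingers":0,"roll":0,"slide":[0,0,0.003]},
    {"fingers":0,"roll":0,"slide":[0,0,0.003]},
    {"fingers":0,"roll":0,"slide":[0,0,0.003]}
  ]
}}

```text
t: 4.2
position: [0.6054, 0.0066, 0.1048]
eef_rot: [0.988, 0.156, 0.001, 0.0]
contact_force: [-2.8, 0.3, 9.2]
gripper_width: 0.001
gripper_force: 4.8
```

The force now rises at 3 N/mm at a height that matches the stop, so the lemon valve is home. I'll lift straight up and go to the lime.

Emit:
{"op": "carry_out", "data": {
  "commands": [
    {"fingers":0,"roll":0,"slide":[0,0,-0.05]},
    {"fingers":0,"roll":0,"slide":[0,0,-0.15]},
    {"fingers":0,"roll":0,"slide":[0,0,-0.25]},
    {"fingers":0,"roll":0,"slide":[0,0,-0.25]},
    {"fingers":0,"roll":0,"slide":[-0.215,0.552,-0.25]},
    {"fingers":0,"roll":0,"slide":[-0.215,0.552,-0.25]},
    {"fingers":0,"roll":0,"slide":[-0.215,0.552,-0.25]},
    {"fingers":0,"roll":0,"slide":[-0.215,0.552,-0.25]},
    {"fingers":0,"roll":0,"slide":[-0.215,0.552,-0.25]},
    {"fingers":0,"roll":0,"slide":[-0.215,0.552,-0.25]},
    {"fingers":0,"roll":0,"slide":[-0.215,0.552,-0.25]},
    {"fingers":0,"roll":0,"slide":[-0.215,0.552,-0.15]},
    {"fingers":0,"roll":0,"slide":[-0.215,0.552,-0.07]},
    {"fingers":0,"roll":0,"slide":[-0.215,0.552,-0.07]},
    {"fingers":0,"roll":0,"slide":[-0.215,0.552,-0.07]}
  ]
}}

```text
t: 5.7
position: [0.5914, -0.2288, 0.1322]
eef_rot: [0.988, 0.156, -0.0, -0.0]
contact_force: [-0.5, -0.5, 0.6]
gripper_width: 0.006
gripper_force: 0.0
```

```bash
python3 - <<'E'
from station import get_state, viewer
import cv2,numpy as np
a=viewer.grab_frame("scene")["frame"][120:220,150:340];b=viewer.grab_frame("wrist")["frame"][120:280,200:430]
a=cv2.resize(a,(540,284),interpolation=2);b=cv2.resize(b,(540,300),interpolation=2)
cv2.imwrite("pics/l3.png",np.vstack([a,b])[:,:,::-1])
s=get_state();print(s["position"],s["contact_force"])
E
```

```text
[ 0.59241508 -0.22957316  0.13409024] [-0.72859545  0.21063719 -0.42669336]
```

View pics/l3.png

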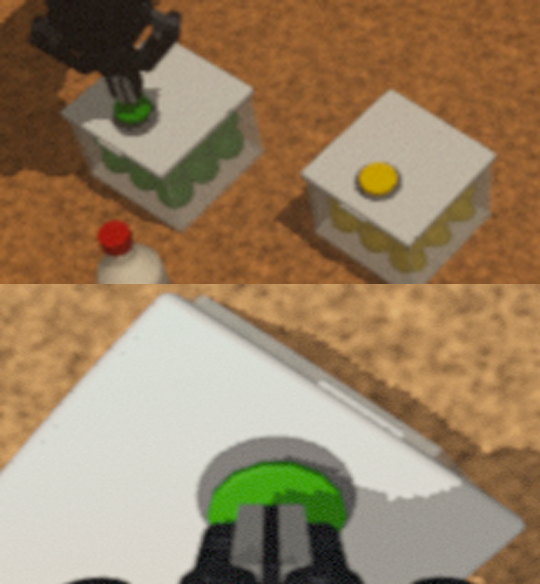

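The yellow valve at (380,180) is visibly lower and its tub hasn't moved. The fingertip at (128,100) is centred over the green cap. I'll press the lime valve.

Emit:
{"op": "carry_out", "data": {
  "commands": [
    {"fingers":0,"roll":0,"slide":[0,0,0.02]},
    {"fingers":0,"roll":0,"slide":[0,0,0.035]},
    {"fingers":0,"roll":0,"slide":[0,0,0.042]},
    {"fingers":0,"roll":0,"slide":[0,0,0.049]},
    {"fingers":0,"roll":0,"slide":[0,0,0.056]},
    {"fingers":0,"roll":0,"slide":[0,0,0.062]},
    {"fingers":0,"roll":0,"slide":[0,0,0.062]}
  ]
}}

```text
t: 6.5
position: [0.5917, -0.23, 0.1069]
eef_rot: [0.988, 0.156, 0.0, 0.0]
contact_force: [1.6, 0.2, 4.0]
gripper_width: -0.002
gripper_force: 1.8
```

Emit:
{"op": "carry_out", "data": {
  "commands": [
    {"fingers":0,"roll":0,"slide":[0,0,0.003]},
    {"fingers":0,"roll":0,"slide":[0,0,0.006]},
    {"fingers":0,"roll":0,"slide":[0,0,0.006]}
  ]
}}

```text
t: 6.8
position: [0.5917, -0.23, 0.1053]
eef_rot: [0.988, 0.156, 0.001, 0.0]
contact_force: [0.4, 0.7, 6.9]
gripper_width: -0.0
gripper_force: 4.1
```

Emit:
{"op": "carry_out", "data": {
  "commands": [
    {"fingers":0,"roll":0,"slide":[0,0,0.003]},
    {"fingers":0,"roll":0,"slide":[0,0,0.004]},
    {"fingers":0,"roll":0,"slide":[0,0,0.004]}
  ]
}}

```text
t: 7.1
position: [0.5918, -0.23, 0.1043]
eef_rot: [0.988, 0.156, 0.001, 0.0]
contact_force: [0.4, 1.4, 10.6]
gripper_width: 0.001
gripper_force: 5.5
```

The lime valve is home too: force has risen to 10.6 N at 3 N/mm. I'll lift and go to the beetroot.

Emit:
{"op": "carry_out", "data": {
  "commands": [
    {"fingers":0,"roll":0,"slide":[0,0,-0.05]},
    {"fingers":0,"roll":0,"slide":[0,0,-0.15]},
    {"fingers":0,"roll":0,"slide":[0,0,-0.25]},
    {"fingers":0,"roll":0,"slide":[0,0,-0.25]},
    {"fingers":0,"roll":0,"slide":[0.111,-0.595,-0.25]},
    {"fingers":0,"roll":0,"slide":[0.111,-0.595,-0.25]},
    {"fingers":0,"roll":0,"slide":[0.111,-0.595,-0.25]},
    {"fingers":0,"roll":0,"slide":[0.111,-0.595,-0.25]},
    {"fingers":0,"roll":0,"slide":[0.111,-0.595,-0.25]},
    {"fingers":0,"roll":0,"slide":[0.111,-0.595,-0.25]}
  ]
}}

```text
t: 8.1
position: [0.5593, 0.0143, 0.2023]
eef_rot: [0.987, 0.158, -0.001, -0.0]
contact_force: [-0.2, -0.8, 0.7]
gripper_width: 0.004
gripper_force: 0.0
```

Emit:
{"op": "carry_out", "data": {
  "commands": [
    {"fingers":0,"roll":0,"slide":[0.111,-0.595,0]},
    {"fingers":0,"roll":0,"slide":[0.111,-0.595,0]},
    {"fingers":0,"roll":0,"slide":[0.111,-0.595,0]},
    {"fingers":0,"roll":0,"slide":[0.111,-0.595,0]},
    {"fingers":0,"roll":0,"slide":[0.111,-0.595,0]},
    {"fingers":0,"roll":0,"slide":[0.111,-0.595,0]},
    {"fingers":0,"roll":0,"slide":[0.111,-0.595,0]},
    {"fingers":0,"roll":0,"slide":[0.111,-0.595,0]},
    {"fingers":0,"roll":0,"slide":[0.111,-0.595,0.1]},
    {"fingers":0,"roll":0,"slide":[0.111,-0.595,0.18]},
    {"fingers":0,"roll":0,"slide":[0.111,-0.595,0.18]},
    {"fingers":0,"roll":0,"slide":[0.111,-0.595,0.18]}
  ]
}}

```text
t: 9.3
position: [0.5421, 0.2166, 0.1316]
eef_rot: [0.983, 0.183, -0.003, -0.013]
contact_force: [-0.1, 0.8, 0.7]
gripper_width: 0.001
gripper_force: 0.0
```

```bash
python3 - <<'E'
from station import get_state, viewer
import cv2,numpy as np
a=viewer.grab_frame("scene")["frame"][130:230,170:480];b=viewer.grab_frame("wrist")["frame"][120:280,200:430]
a=cv2.resize(a,(740,239),interpolation=2);b=cv2.resize(b,(740,340),interpolation=2)
cv2.imwrite("pics/l4.png",np.vstack([a,b])[:,:,::-1])
s=get_state();print(s["position"],s["contact_force"])
E
```

```text
[0.54303059 0.21742555 0.13330207] [ 0.03409153  0.25757089 -0.15072075]
```

View pics/l4.png

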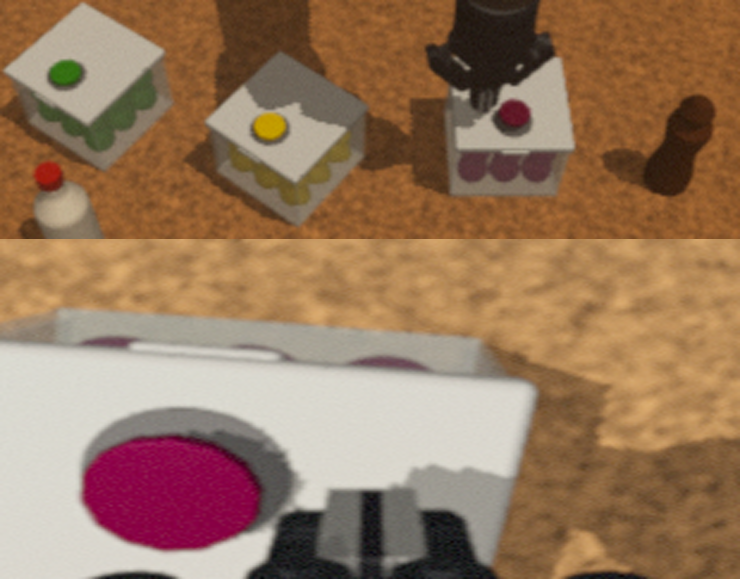

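The yellow and green valves are home and their tubs are in place. The fingertip at (485,97) stopped about 35 mm short of the purple cap (514,113), hovering clear of the lid. The last joint has probably reached its range, so I'll lift and roll back.

Emit:
{"op": "carry_out", "data": {
  "commands": [
    {"fingers":0,"roll":0,"slide":[0,0,-0.1]},
    {"fingers":0,"roll":0,"slide":[0,0,-0.175]},
    {"fingers":0,"roll":-0.25,"slide":[0,0,-0.175]},
    {"fingers":0,"roll":-0.25,"slide":[0,0,-0.175]},
    {"fingers":0,"roll":-0.25,"slide":[0,0,-0.175]},
    {"fingers":0,"roll":-0.25,"slide":[0,0,-0.175]},
    {"fingers":0,"roll":-0.25,"slide":[0,0,-0.175]},
    {"fingers":0,"roll":-0.25,"slide":[0,0,-0.175]},
    {"fingers":0,"roll":-0.25,"slide":[0,0,-0.175]},
    {"fingers":0,"roll":-0.25,"slide":[0,0,-0.175]}
  ]
}}

```text
t: 10.4
position: [0.5432, 0.2161, 0.2023]
eef_rot: [0.838, 0.545, 0.003, -0.013]
contact_force: [0.2, -0.1, -0.7]
gripper_width: -0.001
gripper_force: 0.0
```

```bash
python3 - <<'E'
from station import get_state
from h import *
s=get_state();R=Rn.from_quat(s["eef_rot"]).as_matrix()
print(s["q"].round(3) if hasattr(s["q"],"round") else s["q"],s["position"],R.round(3),(R.T@(np.array([.5295,.251,.133])-s["position"])/.4).round(4))
E
```

```text
[0.366 0.16  0.2   1.61  0.026 2.354] [0.54320685 0.2160743  0.20233445] [[ 0.405  0.914 -0.008]
 [ 0.914 -0.405  0.025]
 [ 0.019 -0.018 -1.   ]] [ 0.0626 -0.0636  0.1757]
```

Confirmed: joint 6 is now at 2.35 and the residual tilt is about 1.5°, which is harmless. I'll move over the beet valve.

Emit:
{"op": "carry_out", "data": {
  "commands": [
    {"fingers":0,"roll":0,"slide":[0.063,-0.064,0]},
    {"fingers":0,"roll":0,"slide":[0.063,-0.064,0]},
    {"fingers":0,"roll":0,"slide":[0.063,-0.064,0.1]},
    {"fingers":0,"roll":0,"slide":[0.063,-0.064,0.175]},
    {"fingers":0,"roll":0,"slide":[0.063,-0.064,0.175]},
    {"fingers":0,"roll":0,"slide":[0.063,-0.064,0.175]}
  ]
}}

```text
t: 11.0
position: [0.5289, 0.2509, 0.1328]
eef_rot: [0.838, 0.546, 0.002, -0.013]
contact_force: [0.1, -0.2, -0.1]
gripper_width: -0.003
gripper_force: 0.0
```

```bash
python3 - <<'E'
from station import get_state, viewer
import cv2,numpy as np
a=viewer.grab_frame("scene")["frame"][130:230,320:480];b=viewer.grab_frame("wrist")["frame"][120:280,200:430]
a=cv2.resize(a,(440,275),interpolation=2);b=cv2.resize(b,(440,306),interpolation=2)
cv2.imwrite("pics/l5.png",np.vstack([a,b])[:,:,::-1])
s=get_state();print(s["position"],s["contact_force"],s["q"][5])
E
```

```text
[0.52971551 0.25127248 0.13419577] [-0.10971747 -0.46369286  0.01096693] 2.4167782864943312
```

View pics/l5.png

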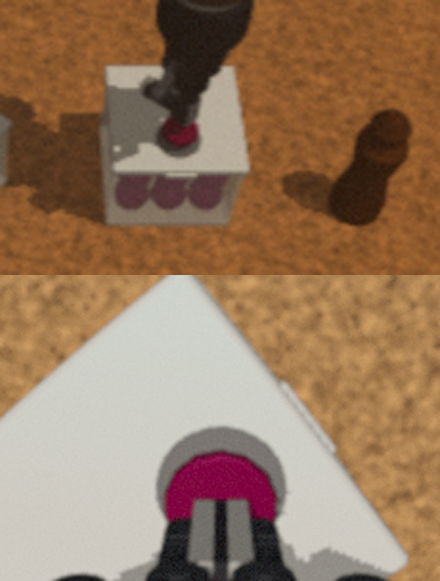

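The fingertip at (182,122) is centred over the purple cap. I'll press it.

Emit:
{"op": "carry_out", "data": {
  "commands": [
    {"fingers":0,"roll":0,"slide":[0,0,0.02]},
    {"fingers":0,"roll":0,"slide":[0,0,0.035]},
    {"fingers":0,"roll":0,"slide":[0,0,0.042]},
    {"fingers":0,"roll":0,"slide":[0,0,0.049]},
    {"fingers":0,"roll":0,"slide":[0,0,0.056]},
    {"fingers":0,"roll":0,"slide":[0,0,0.062]},
    {"fingers":0,"roll":0,"slide":[0,0,0.062]}
  ]
}}

```text
t: 11.8
position: [0.5288, 0.2516, 0.107]
eef_rot: [0.838, 0.546, 0.003, -0.013]
contact_force: [2.0, -1.8, 4.4]
gripper_width: 0.0
gripper_force: 1.8
```

Emit:
{"op": "carry_out", "data": {
  "commands": [
    {"fingers":0,"roll":0,"slide":[0,0,0.003]},
    {"fingers":0,"roll":0,"slide":[0,0,0.006]},
    {"fingers":0,"roll":0,"slide":[0,0,0.006]}
  ]
}}

```text
t: 12.1
position: [0.5288, 0.2517, 0.1054]
eef_rot: [0.838, 0.546, 0.003, -0.013]
contact_force: [0.6, -2.6, 8.3]
gripper_width: 0.0
gripper_force: 4.1
```

Emit:
{"op": "carry_out", "data": {
  "commands": [
    {"fingers":0,"roll":0,"slide":[0,0,0.003]},
    {"fingers":0,"roll":0,"slide":[0,0,0.004]},
    {"fingers":0,"roll":0,"slide":[0,0,0.004]}
  ]
}}

```text
t: 12.4
position: [0.5289, 0.2517, 0.1043]
eef_rot: [0.838, 0.546, 0.003, -0.013]
contact_force: [-0.5, -2.7, 10.9]
gripper_width: -0.003
gripper_force: 5.5
```

Emit:
{"op": "carry_out", "data": {
  "commands": [
    {"fingers":0,"roll":0,"slide":[0,0,-0.05]},
    {"fingers":0,"roll":0,"slide":[0,0,-0.15]},
    {"fingers":0,"roll":0,"slide":[0,0,-0.25]},
    {"fingers":0,"roll":0,"slide":[-0.3,0.1,-0.3]},
    {"fingers":0,"roll":0,"slide":[-0.3,0.1,-0.3]},
    {"fingers":0,"roll":0,"slide":[-0.3,0.1,-0.3]},
    {"fingers":0,"roll":0,"slide":[-0.3,0.1,-0.3]},
    {"fingers":0,"roll":0,"slide":[-0.3,0.1,-0.3]},
    {"fingers":0,"roll":0,"slide":[-0.3,0.1,-0.3]}
  ]
}}

```text
t: 13.3
position: [0.5178, 0.1238, 0.2196]
eef_rot: [0.837, 0.546, 0.002, -0.013]
contact_force: [-0.6, 0.8, -0.3]
gripper_width: -0.003
gripper_force: 0.0
```

```bash
python3 - <<'E'
from station import get_state, viewer
from h import *
a=viewer.grab_frame("scene")["frame"][110:280,160:480]
cv2.imwrite("pics/end.png",cv2.resize(a,(800,425),interpolation=2)[:,:,::-1])
s=get_state();print(s["position"],s["contact_force"],s["dq"])
E
```

```text
[0.51775133 0.12393012 0.21949749] [-0.44683241  0.4705913  -0.42854064] [ 0.00440444  0.00261618  0.00115433  0.00018954 -0.00289569 -0.00193015]
```

View pics/end.png

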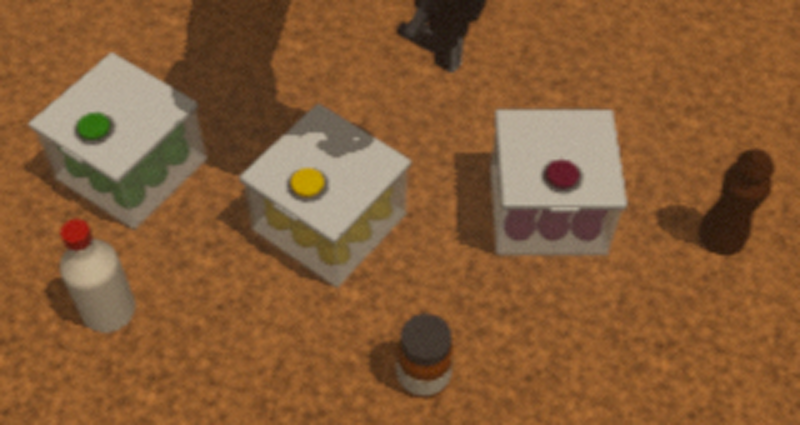

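All three valves (green 95,127; yellow 308,183; purple 562,175) sit equally low. The tubs and bystanders haven't moved, and the hand is clear.

```bash
python3 -c "
from station import hand_in
print(hand_in())"
```

```text
the job is handed in; nothing more can be done
None
```

I pressed all three valves home in the order lemon, lime, beetroot, at about 11 N or less each. In the last picture the tubs, jar, bottle and mill stood where they started and the hand was clear, so I handed the job in at about 13 s; no verdict came back.

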